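# Lay out a bezel for soldering

### The arm

A 6-joint arm with a two-finger parallel gripper is mounted at the origin on a cart in front of the work surface, level with it; the furniture and walls round the work are solid. World frame = base frame: x ahead of the robot, y to its left, z up, the work surface at z = 0. Lengths are in m, angles in rad, forces in N, time in s.
With the tool pointing down it reaches from about 0.325 to 0.875 m from the base axis. Payload 4.4 kg.
Tool frame: the origin (TCP) lies at the very end of the fingers, on their centre line; the grasp point (between the pads) lies 19 mm behind it; z points along the fingers, y is the line along which they close (so a half turn about z gives the same grasp; the last joint's range is limited). The gripper opens to 85 mm and grips with 20 to 120 N. Pads are 22 mm wide; open, the fingers measure 114 mm over their backs; the gripper's body (76 mm by 85 mm) begins 54 mm behind the grasp point. The pads swing forward as they close: fully open they stand 13 mm farther back than shut.
Start: joints at [-1.286, 0.207, 1.542, -0, 1.393, -0.15], TCP at [0.242, -0.522, 0.231] pointing down, gripper open.
Joint ranges: [-2.73, 2.73], [-0.86, 2.22], [0.23, 2.46], [-1.11, 4.25], [0.08, 2.63], [-2.82, 2.82]. Speed limits (rad/s): [2.79, 2.79, 3.14, 3.14, 3.14, 3.14].

### API

Orientations are given as a unit quaternion [x, y, z, w].
In Python, from workcell import sensors, capture, camera_model, order, spotter gives the robot as it stands.
- The arm moves only by the tool step_arm, never from a script. Its argument "plan" is a list of rows, each a list of 6 numbers: the shift along the tool's x, y, z in m, then the turn, a rotation vector about the tool's x, y, z in degrees. A call has 1 to 20 rows; each row shifts and turns the commanded pose from where the row before left it, along the tool's axes as they then stand; what a row does not reach is not made up. A row lasts 1/12 s, in which the tool goes at most 41.7 mm and 7.16 degrees, less where a joint would pass 70% of its speed; a pose out of reach is approached as far as the arm can. A call with a gripper value outside its range is refused whole. "grip" is the finger opening in m, from 0 to 0.0854, set as the call begins (left out, the last holds). The fingers move at their own pace and stop on an object; "grip_force" is the grip in N (left out, the last holds). Time passes only in rows, so rows that do not move let the fingers close. It gives the time, the measured TCP pose, the force, the opening and the grip force at its end, in the units of the state.
- sensors.sense(): the state, without advancing time (a new reading comes with each control period).
- capture(name): name is "side" or "top"; returns the picture (420x560x3 uint8, red, green, blue); there is no depth.
- camera_model(name): a dict with "mtx" (3x3 intrinsics, pixels), "cam_to_world" (4x4, takes a point from camera to world coordinates). Camera axes: x right, y down, z forward; pixel columns grow to the right and rows downward; lengths in m; the calibration is good to about 2 mm. A picture is of the moment at which its call begins. camera_model takes no time and is no camera call.
- order.job_done(): hands the job in; it is judged then, once.
Trained networks look in the newest picture that a camera, given by its name, has taken for a name from the list of things; names that differ only in an ending like _2 or _b are one class to them, and where a whole thing is asked for, a point or a joint stands for the part that bears it (a point fixed in the world has none). Each returns a list of dicts, best first, with "confidence" (0 to 1); they miss things now and then, are a little off and sometimes report something else, mostly with a low value. They report only what shows in the picture. A call takes as long as a camera call. They do not tell look-alikes from the thing itself.
- spotter.search_frame(camera, name): "point" ([row, column] as shares, 0 to 1, of the picture: columns of its width, rows of its height, amid what is visible of it).
- spotter.mark_of(camera, name): "point" ([row, column] as shares, 0 to 1, of the picture: columns of its width, rows of its height: a listed point, or the origin of a listed thing).
The state is a dict: "clock": time; "joints": joint angles; "joint_velocities": joint speeds; "effort": joint torques, N m; "ee_pos": TCP position; "tool_rot": TCP orientation; "ft_force": force on the tool from outside, world axes, zero at the start; "torque": the same for the moment, N m; "opening": finger opening in m; "finger_force": force on a finger pad.
Only numpy, scipy, OpenCV 4.12 (cv2) and the standard library are available. Lean on these libraries where they do the work, as an engineer would, in place of code of your own. Each camera call takes 0.05 s, during which the arm holds its last target. There are 200 camera calls.

### The job

Lay out the soldering job: set the charcoal block flat in the soldering pan, lay the silver back plate on the middle of the block with its raised seat up, and slip over that seat the bezel that fits it, so that it sits flat on the plate. Seen from the pan's handle, stand the solder tin on the bench just to the right of the pan, about a finger's breadth away and level with the middle of the block, and the flux bottle upright close behind the tin and in line with it. Leave the other bezel, the tweezers and the scriber where they lie.

Things in the scene. Friction and masses are not known exactly. Their poses are not given: they have to be found in the camera images.
- pan: Dark steel soldering pan, fixed; wooden handle towards the robot. Origin: centre of its underside; x along its length away from the handle (which ends at x = -0.16 m), y left, z up. Inner floor 122 x 66 mm, 3 mm above the bench; flared lip 11 mm above the bench, at its top 126 x 71 mm inside, 132 x 76 outside. (Mind the bench lamp's head, 0.24 m up over the bench at x 0.59-0.69, y below -0.32.)
- charcoal: Black charcoal soldering block with a binding wire, 62 mm along its x, 117 mm along its y, 30 mm high. Origin: centre of its underside, z up. It fits the pan with its y axis along the pan's x axis (either way round), with 2 mm play each side; it then stands 33 mm above the bench at its top.
- back_plate: Silver round back plate of a pendant: disc of 42 mm diameter, 5 mm thick, and on its top face a coned raised seat in the middle, 24 mm across at the foot, 21 mm at the top, 3 mm high. Origin: centre of its underside, z up. It lies seat upwards; grasp the disc's edge.
- bezel: The bezel that fits: plain silver ring lying flat, 32 mm outside, 28 mm inside, 9 mm high, wider than the other ring. Origin: centre of its underside, z along its axis. Seated, it surrounds the seat and rests on the plate's disc.
- small_bezel: The other bezel: plain silver ring lying flat, 24 mm outside, 20 mm inside, 9 mm high, too narrow for the seat. Leave alone. Origin: centre of its underside.
- tin: Round low tin of solder chips with a yellowish lid (which stays on), 57 mm diameter, 28 mm high. Origin: centre of its underside, z up.
- flux: Whitish soft plastic bottle of flux with a label and a nozzle, upright, 94 mm high; body 40 mm across up to 75 mm height. Origin: centre of its underside, z up.
- tweezers_1: Steel tweezers lying on the bench at the left edge, 142 mm along their y axis, 14 mm wide, 9 mm high. Leave alone. Origin: centre of the underside.
- scriber_1: Brass scriber lying on the bench behind the work, 150 mm along its y axis, 9 mm thick. Leave alone. Origin: centre of the underside.
Mind the look-alikes: they are no part of the job. Leave any purple look-alike of the tin alone.

How it is judged:
By the outcome, as a careful person would: the job done as asked, in the order asked, and still so for the second after the job is handed in, with the robot touching nothing.
It also fails if it takes over 131 s, if anything falls off the work surface, if the arm or the gripper's body presses on something with over 40 N, if the wrist force passes 120 N, or if a joint passes its speed limit or range.

## Working session

There is one attempt and no reset: what is moved stays moved. The work goes in short steps, Python scripts to look and compute and a tool call to move; the robot and the scene stay as the last step left them, time stands still between calls to the robot, and variables do not carry over. Pictures are saved under pics/ and viewed, at most 14 in all, crops included, and the job is handed in when it is done.

Besides the shell and the picture viewer there is one more tool, called after "Emit:" as a command line: name --pt "numbers of a row" for each row, then --argument value for the rest. step_arm: Moves the arm, as the interface text tells. Its arguments: {"type":"object","properties":{"plan":{"type":"array","items":{"type":"array","items":{"type":"number"}}},"grip":{"type":"number"},"grip_force":{"type":"number"}},"required":["plan"]}

```bash
mkdir -p pics
cat > h.py <<'E'
import numpy as np, cv2
from workcell import sensors, capture, camera_model, order, spotter
def save(cam,f,crop=None,scale=1):
    im=capture(cam)[:,:,::-1]
    if crop: r0,r1,c0,c1=crop; im=im[r0:r1,c0:c1]
    im=cv2.resize(im,None,fx=scale,fy=scale,interpolation=cv2.INTER_CUBIC)
    cv2.imwrite('pics/'+f,im)
def p2w(cam,r,c,z):
    m=camera_model(cam);K=np.array(m['mtx']);T=np.array(m['cam_to_world'])
    d=T[:3,:3]@np.linalg.solve(K,[c,r,1]);o=T[:3,3]
    return o+d*(z-o[2])/d[2]
def w2p(cam,p):
    m=camera_model(cam);K=np.array(m['mtx']);T=np.array(m['cam_to_world'])
    q=K@(T[:3,:3].T@(np.array(p)-T[:3,3]));return q[1]/q[2],q[0]/q[2]
def find(cam,n,z=0,k=3,f='mark_of'):
    for d in getattr(spotter,f)(cam,n)[:k]:
        r,c=d['point'][0]*420,d['point'][1]*560
        print(cam,n,round(d['confidence'],2),'px',round(r),round(c),p2w(cam,r,c,z).round(4))
def st():
    s=sensors.sense();print({k:np.round(s[k],4).tolist() for k in('clock','joints','ee_pos','tool_rot','ft_force','opening','finger_force')})
E
python3 - <<'E'
from h import *
st()
save('top','t0.png',scale=1.42);save('side','s0.png',scale=1.42)
for n in ['pan','charcoal','back_plate','bezel','small_bezel','tin','flux']:
    find('top',n)
for c in('top','side'):print(np.array(camera_model(c)['cam_to_world']).round(3).tolist(), np.array(camera_model(c)['mtx']).round(0).tolist())
E
```

```text
{'clock': 0.0, 'joints': [-1.2865, 0.2074, 1.543, 0.0, 1.3935, -0.1505], 'ee_pos': [0.242, -0.5208, 0.2301], 'tool_rot': [0.9765, 0.2157, -0.0001, -0.0011], 'ft_force': [0.0093, 0.8277, 0.0039], 'opening': 0.0854, 'finger_force': 0.0}
top pan 0.57 px 239 147 [0.5312 0.3803 0.    ]
top charcoal 0.81 px 240 236 [0.5255 0.1795 0.    ]
top back_plate 0.8 px 293 240 [ 0.4065  0.1694 -0.    ]
top back_plate 0.56 px 150 232 [0.7397 0.1904 0.    ]
top bezel 0.51 px 243 412 [ 0.5146 -0.2203  0.    ]
top small_bezel 0.48 px 282 173 [ 0.4329  0.318  -0.    ]
top tin 0.68 px 180 220 [0.6665 0.2182 0.    ]
top tin 0.64 px 177 267 [0.6731 0.1081 0.    ]
top flux 0.56 px 220 177 [0.5724 0.3143 0.    ]
top flux 0.34 px 176 268 [0.6745 0.1068 0.    ]
[[-0.014, -0.981, 0.193, 0.382], [-1.0, 0.011, -0.016, 0.096], [0.014, -0.193, -0.981, 0.998], [0.0, 0.0, 0.0, 1.0]] [[445.0, 0.0, 280.0], [0.0, 445.0, 217.0], [0.0, 0.0, 1.0]]
[[-0.991, -0.087, 0.101, 0.466], [-0.132, 0.519, -0.845, 0.928], [0.021, -0.851, -0.525, 0.56], [0.0, 0.0, 0.0, 1.0]] [[457.0, 0.0, 285.0], [0.0, 457.0, 209.0], [0.0, 0.0, 1.0]]
```

View pics/t0.png

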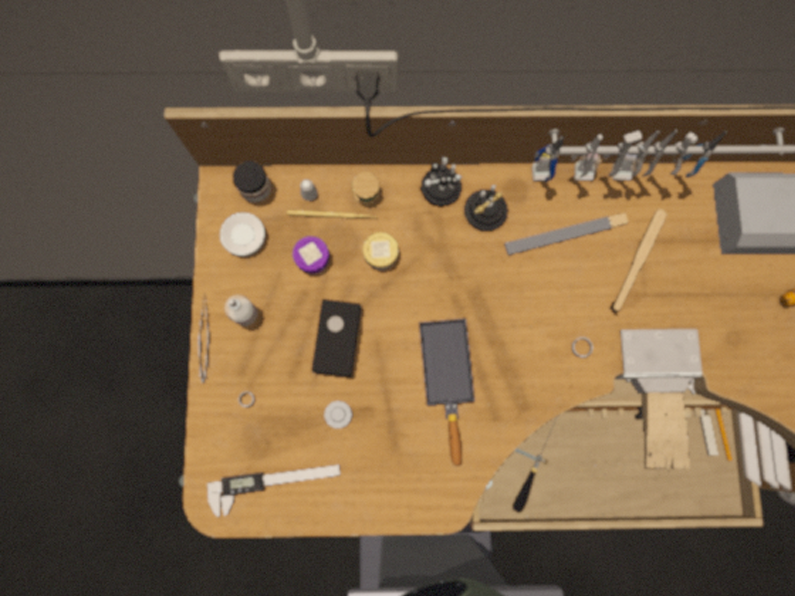

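View pics/s0.png

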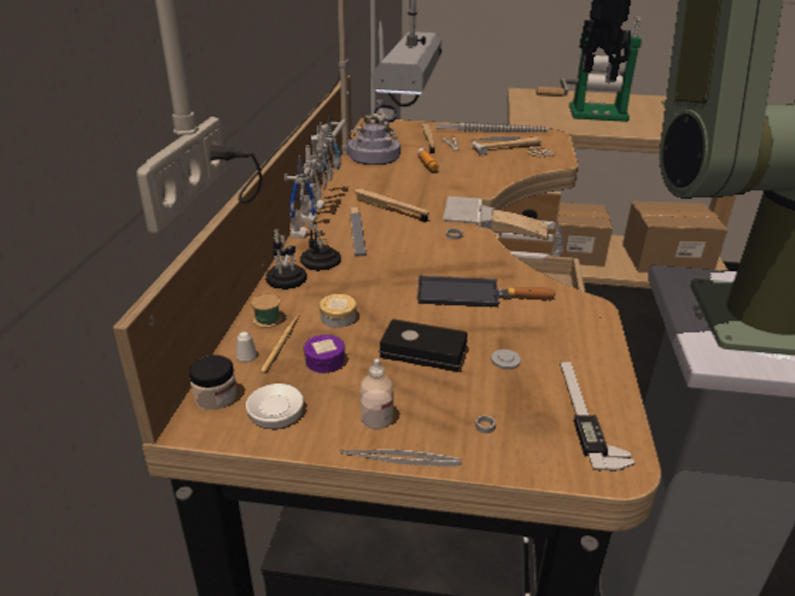

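Top view (display px = 1.42×): pan at (446,362) with its handle down, charcoal at (337,339) with a grey disc on it at (335,323), and back plate at (338,414). The rings are at (582,347) and (246,400). The yellow tin is at (380,250) and the purple look-alike at (311,254). The flux is at (240,310). Next, one close crop to check these.

Run:
```python
from h import *
t=capture('top')[:,:,::-1];s=capture('side')[:,:,::-1]
def cr(im,r0,c0,h=75,w=100):return cv2.resize(im[r0:r0+h,c0:c0+w],(400,300),interpolation=cv2.INTER_CUBIC)
a=np.vstack([np.hstack([cr(t,205,195),cr(t,205,360)]),np.hstack([cr(t,210,270,90,120),cr(s,210,250,90,120)])])
cv2.imwrite('pics/c0.png',a)
for n in ['bezel','small_bezel','flux','charcoal','tin','back_plate','pan']:
    find('side',n)
for n in ['bezel','pan','flux']: find('top',n,f='search_frame')
```

```text
side bezel 0.43 px 167 319 [ 0.509  -0.2055  0.    ]
side small_bezel 0.62 px 299 344 [0.4297 0.3123 0.    ]
side flux 0.61 px 296 266 [0.5682 0.3274 0.    ]
side flux 0.21 px 209 319 [0.4956 0.016  0.    ]
side charcoal 0.73 px 251 297 [0.5272 0.1855 0.    ]
side charcoal 0.49 px 251 356 [0.4087 0.1664 0.    ]
side tin 0.86 px 223 238 [0.6673 0.1053 0.    ]
side tin 0.73 px 253 229 [0.6629 0.2147 0.    ]
side back_plate 0.81 px 251 356 [0.409  0.1684 0.    ]
side pan 0.64 px 207 321 [0.491  0.0048 0.    ]
top bezel 0.45 px 148 232 [0.7441 0.1914 0.    ]
top pan 0.67 px 261 315 [0.4762 0.0018 0.    ]
top flux 0.94 px 217 172 [0.5807 0.3248 0.    ]
```

View pics/c0.png

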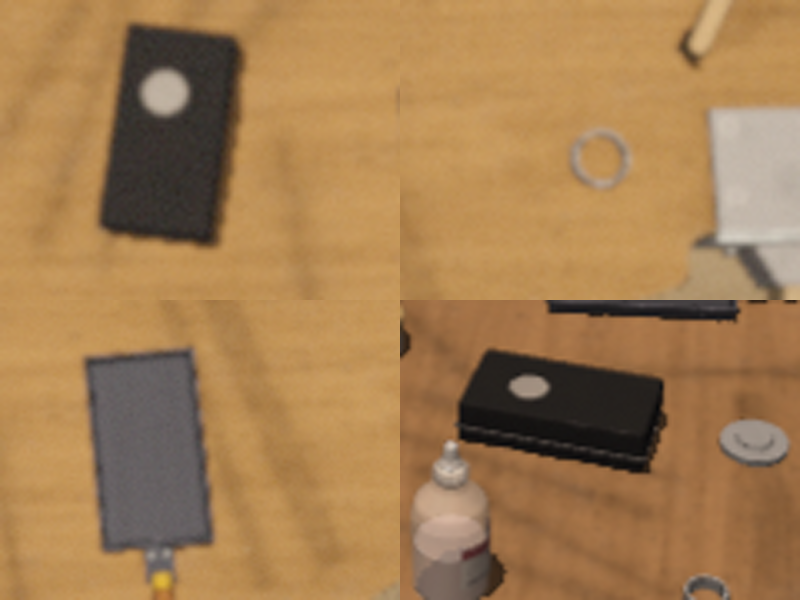

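The charcoal's disc looks like a flat mark (ash), not an object. Candidates and choices in original top px (row, col):

| Thing | Candidates | Choice |
|---|---|---|
| Tin | yellow (177,267), purple (180,220) | yellow |
| Bezel | wide (243,410), narrow (282,173) | wide |
| Plate | seated disc (293,240), white dish (165,171) | disc |
| Flux | bottle (217,170), small cap (133,216) | bottle |
| Charcoal | block (240,236), pan (255,314) | block |

Next I fit exact poses by silhouette.

```bash
cat > fit.py <<'E'
from h import *
from scipy.optimize import minimize
from scipy.spatial.transform import Rotation as R
S=4
def crop(cam,im,g,half):
    r,c=w2p(cam,g); r0,c0=int(r-half),int(c-half)
    return cv2.resize(im[r0:r0+2*half,c0:c0+2*half],None,fx=S,fy=S,interpolation=cv2.INTER_CUBIC),r0,c0
def sil(cam,pts,r0,c0,n):
    q=np.array([w2p(cam,p) for p in pts]); uv=np.stack([(q[:,1]-c0+.5)*S-.5,(q[:,0]-r0+.5)*S-.5],1)
    m=np.zeros((n,n),np.uint8); cv2.fillConvexPoly(m,cv2.convexHull((uv*16).round().astype(np.int32)),1,shift=4)
    return m>0
def box(lx,ly,z0,z1): return lambda v:[[*(np.array(v[:2])+R.from_euler('z',v[2]).as_matrix()[:2,:2]@[sx*lx/2,sy*ly/2]),z] for sx in(1,-1) for sy in(1,-1) for z in(z0,z1)]
def cyl(d,z0,z1): return lambda v:[[v[0]+d/2*np.cos(a),v[1]+d/2*np.sin(a),z] for a in np.linspace(0,6.283,48) for z in(z0,z1)]
def fit(views,shape,x0):
    # views: (cam, mask, r0, c0)
    def cost(v):
        t=0
        for cam,m,r0,c0 in views:
            s=sil(cam,shape(v),r0,c0,m.shape[0]); t+=1-(s&m).sum()/max(1,(s|m).sum())
        return t/len(views)
    x0=np.array(x0,float);sim=np.vstack([x0]+[x0+d for d in np.diag([.008,.008,.15][:len(x0)])])
    r=minimize(cost,x0,method='Nelder-Mead',options=dict(initial_simplex=sim,xatol=1e-4,fatol=1e-4))
    return r.x.round(4),round(1-r.fun,3)
def big(m,fill=True):
    n,l,s,c=cv2.connectedComponentsWithStats(m.astype(np.uint8)); h=m.shape[0]/2
    i=min(range(1,n),key=lambda i:np.hypot(*(c[i]-h))-(.02*s[i,4]**.5*20 if s[i,4]>200 else -999))
    m=(l==i).astype(np.uint8)
    if fill: k,_=cv2.findContours(m,0,2); cv2.drawContours(m,k,-1,1,-1)
    return m>0
E
python3 - <<'E'
from fit import *
T=capture('top');Sd=capture('side')
def dark(c): return c.max(2)<75
def grey(c): h=cv2.cvtColor(c,cv2.COLOR_RGB2HSV); return h[:,:,1]<70
dbg=[]
for n,f,sh,x0,zc,half in [('charcoal',dark,box(.062,.117,0,.03),[.525,.18,-.1],.015,45),
  ('pan',lambda c:(c[:,:,0].astype(int)-c[:,:,2]<30)&(c.max(2)<130),box(.132,.076,.010,.011),[.495,.0,.1],.005,40),
  ('plate',grey,cyl(.042,0,.005),[.407,.169],0,18),('bezel',grey,cyl(.032,0,.009),[.512,-.213],.004,11),('small',grey,cyl(.024,0,.009),[.43,.315],.004,11),
  ('tin',None,cyl(.057,0,.028),[.667,.106],.014,22)]:
    for cam,im in(('top',T),('side',Sd)):
        c,r0,c0=crop(cam,im,[x0[0],x0[1],zc],half if cam=='top' else int(half*1.1))
        if f is None:
            lab=cv2.cvtColor(c,cv2.COLOR_RGB2LAB).astype(int);continue
        try: m=big(f(c))
        except Exception as e: print(n,cam,e);continue
        print(n,cam,*fit([(cam,m,r0,c0)],sh,x0),'area',m.sum()/16)
        v=c.copy();v[m^cv2.erode(m.astype(np.uint8),np.ones((3,3))).astype(bool)]=[0,255,0];dbg.append(cv2.resize(v,(195,195)))
while len(dbg)<12: dbg.append(dbg[0]*0)
cv2.imwrite('pics/d0.png',np.vstack([np.hstack(dbg[i:i+4]) for i in(0,4,8)])[:,:,::-1])
E
```

```text
charcoal top [0.5296 0.175  1.4405] 0.889 area 1408.875
charcoal side [ 0.5249  0.1769 -1.6763] 0.913 area 1646.0
pan top [0.4882 0.0053 0.0759] 0.906 area 1905.1875Traceback (most recent call last):
  File "<stdin>", line 16, in <module>
  File "fit.py", line 22, in fit
    r=minimize(cost,x0,method='Nelder-Mead',options=dict(initial_simplex=sim,xatol=1e-4,fatol=1e-4))
    res = _minimize_neldermead(fun, x0, args, callback, bounds=bounds,
                               **options)
    fsim[j] = func(sim[j])
              ~~~~^^^^^^^^
    fx = function(np.copy(x), *(wrapper_args + args))
  File "fit.py", line 19, in cost
    s=sil(cam,shape(v),r0,c0,m.shape[0]); t+=1-(s&m).sum()/max(1,(s|m).sum())
  File "fit.py", line 9, in sil
    q=np.array([w2p(cam,p) for p in pts]); uv=np.stack([(q[:,1]-c0+.5)*S-.5,(q[:,0]-r0+.5)*S-.5],1)
                ~~~^^^^^^^
  File "h.py", line 13, in w2p
    m=camera_model(cam);K=np.array(m['mtx']);T=np.array(m['cam_to_world'])
ValueError: time passes only in moves, steps and waits
```

```bash
sed -i 's/^from workcell.*/&\n_cm=camera_model;_c={}\ndef camera_model(n):\n    if n not in _c:_c[n]=_cm(n)\n    return _c[n]/' h.py
cat > m1.py <<'E'
from fit import *
T=capture('top');Sd=capture('side')
def dark(c): return c.max(2)<85
def grey(c): h=cv2.cvtColor(c,cv2.COLOR_RGB2HSV); return h[:,:,1]<85
def tinm(c):
    b=c.astype(float);w=np.median(np.vstack([b[:6].reshape(-1,3),b[-6:].reshape(-1,3)]),0); return np.abs(b-w).sum(2)>60
dbg=[]
for n,f,sh,x0,zc,half in [('charcoal',dark,box(.062,.117,0,.03),[.527,.176,1.45],.015,45),
  ('pan',lambda c:(c[:,:,0].astype(int)-c[:,:,2]<25)&(c.max(2)<130),box(.132,.076,.010,.011),[.489,.005,.08],.005,40),
  ('plate',grey,cyl(.042,0,.005),[.407,.169],0,18),('bezel',grey,cyl(.032,0,.009),[.512,-.213],.004,11),('small',grey,cyl(.024,0,.009),[.43,.315],.004,11),
  ('tin',tinm,cyl(.057,0,.028),[.667,.106],.014,22)]:
    for cam,im in(('top',T),('side',Sd)):
        c,r0,c0=crop(cam,im,[x0[0],x0[1],zc],half if cam=='top' else int(half*1.1))
        try: m=big(f(c))
        except Exception as e: print(n,cam,e);continue
        v,q=fit([(cam,m,r0,c0)],sh,x0);print(n,cam,v,q,'area',m.sum()/16)
        i=c.copy();s=sil(cam,sh(v),r0,c0,m.shape[0])
        for mm,col in((m,[0,255,0]),(s,[255,0,0])): i[mm^cv2.erode(mm.astype(np.uint8),np.ones((3,3))).astype(bool)]=col
        dbg.append(cv2.resize(i,(195,195)))
while len(dbg)<12: dbg.append(dbg[0]*0)
cv2.imwrite('pics/d0.png',np.vstack([np.hstack(dbg[i:i+4]) for i in(0,4,8)])[:,:,::-1])
E
python3 m1.py
```

```text
charcoal top [0.527  0.1752 1.447 ] 0.915 area 1451.9375
charcoal side [0.5255 0.1756 1.4518] 0.926 area 1668.4375
pan top [0.4881 0.0031 0.0782] 0.895 area 1878.0625
pan side [0.4866 0.0144 0.081 ] 0.873 area 1098.0
plate top [0.4105 0.1752] 0.96 area 312.0625
plate side [0.4099 0.1739] 0.907 area 228.125
bezel top [ 0.511  -0.2127] 0.894 area 160.25
bezel side [ 0.5103 -0.2129] 0.775 area 65.375
small top [0.4358 0.3172] 0.345 area 37.25
small side [0.4347 0.3154] 0.868 area 136.5
tin top [0.6745 0.107 ] 0.795 area 445.1875
tin side [0.6787 0.0682] 0.519 area 280.25
```

View pics/d0.png

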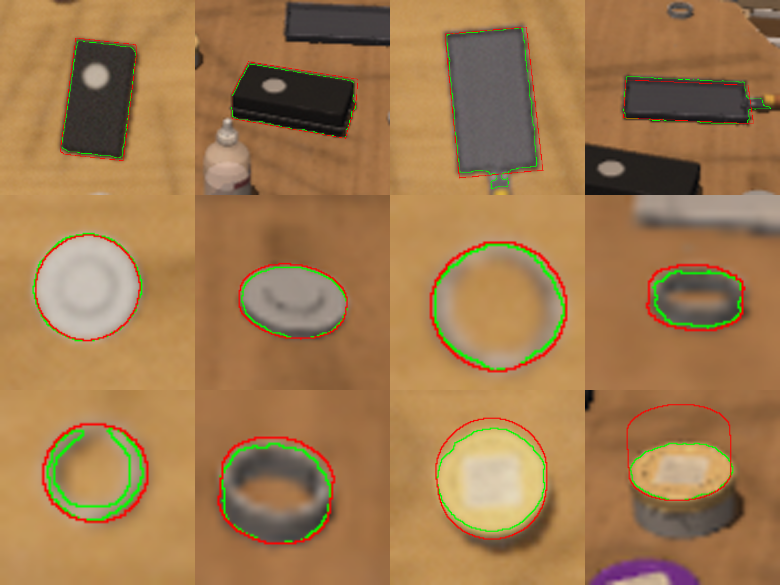

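Fits agree well on charcoal, plate and bezel. The wide ring at (0.511,-0.213) matches 32 mm. I'll refit the pan without the handle connector, and the tin by its lid.

```bash
cat > m2.py <<'E'
from fit import *
T=capture('top');Sd=capture('side')
def panm(c):
    m=((c[:,:,0].astype(int)-c[:,:,2]<28)&(c.max(2)<135)).astype(np.uint8)
    return cv2.morphologyEx(m,cv2.MORPH_OPEN,np.ones((61,61)))>0
b1,b2=box(.126,.070,0,.001),box(.132,.076,.010,.011)
pan=lambda v:b1(v)+b2(v)
def yel(c): h=cv2.cvtColor(c,cv2.COLOR_RGB2LAB).astype(int); return h[:,:,0]>150
dbg=[]
for n,f,sh,x0,zc,half in [('pan',panm,pan,[.489,.005,.08],.005,40),('tin',None,cyl(.057,.027,.028),[.672,.106],.028,20)]:
    vs=[]
    for cam,im in(('top',T),('side',Sd)):
        c,r0,c0=crop(cam,im,[x0[0],x0[1],zc],half if cam=='top' else int(half*1.1))
        if n=='tin':
            b=c.astype(float);w=np.median(np.vstack([b[:6].reshape(-1,3),b[-6:].reshape(-1,3)]),0); m=big((b-w).sum(2)>25 if cam=='top' else (b.sum(2)-w.sum()>20))
        else: m=big(f(c))
        vs.append((cam,m,r0,c0)); v,q=fit(vs[-1:],sh,x0);print(n,cam,v,q,'area',m.sum()/16)
        i=c.copy();s=sil(cam,sh(v),r0,c0,m.shape[0])
        for mm,col in((m,[0,255,0]),(s,[255,0,0])): i[mm^cv2.erode(mm.astype(np.uint8),np.ones((3,3))).astype(bool)]=col
        dbg.append(cv2.resize(i,(360,290)))
    print(n,'both',*fit(vs,sh,x0))
cv2.imwrite('pics/d1.png',np.vstack([np.hstack(dbg[i:i+2]) for i in(0,2)])[:,:,::-1])
E
python3 m2.py
```

```text
pan top [0.4905 0.005  0.0611] 0.892 area 1815.875
pan side [0.4885 0.0038 0.0782] 0.904 area 1034.6875
pan both [0.4906 0.0039 0.0711] 0.898
tin top [0.6735 0.1086] 0.431 area 1135.6875
tin side [0.6682 0.1081] 0.963 area 304.0625
tin both [0.6683 0.108 ] 0.687
```

View pics/d1.png

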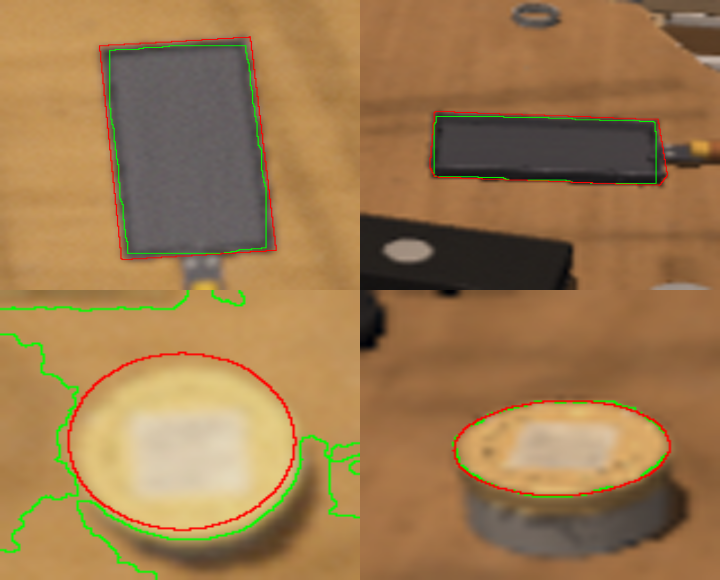

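```bash
cat > go.py <<'E'
import sys
from h import *
from scipy.spatial.transform import Rotation as R
# prints turn (deg rotvec in tool frame) and then shift in the target tool frame (mm)
x,y,z,psi=[float(a) for a in sys.argv[1:5]]
s=sensors.sense();q=R.from_quat(s['tool_rot']);p=np.array(s['ee_pos'])
X=np.array([np.cos(psi),np.sin(psi),0]);Z=np.array([0,0,-1]);t=R.from_matrix(np.stack([X,np.cross(Z,X),Z],1))
print('turn',np.degrees((q.inv()*t).as_rotvec()).round(2),'then shift mm',(1e3*t.inv().apply(np.array([x,y,z])-p)).round(1),'pos',p.round(4),'f',np.round(s['ft_force'],1),'t',round(s['clock'],2))
E
python3 go.py .5262 .1754 .12 -.122
```

```text
turn [-0.  -0.  31.9] then shift mm [ 197.1 -726.3  111.3] pos [ 0.2422 -0.5215  0.2313] f [ 1.1  0.  -0. ] t 1.35
```

Emit:
step_arm --pt "0 0 0 0 0 6.38" --pt "0 0 0 0 0 6.38" --pt "0 0 0 0 0 6.38" --pt "0 0 0 0 0 6.38" --pt "0 0 0 0 0 6.38" --pt "0.01 -0.036 0 0 0 0" --pt "0.01 -0.036 0 0 0 0" --pt "0.01 -0.036 0 0 0 0" --pt "0.01 -0.036 0 0 0 0" --pt "0.01 -0.036 0 0 0 0" --pt "0.01 -0.036 0 0 0 0" --pt "0.01 -0.036 0 0 0 0" --pt "0.01 -0.036 0 0 0 0" --pt "0.01 -0.036 0 0 0 0" --pt "0.01 -0.036 0 0 0 0" --pt "0.01 -0.036 0 0 0 0" --pt "0.01 -0.036 0 0 0 0" --pt "0.01 -0.036 0 0 0 0" --pt "0.01 -0.036 0 0 0 0" --pt "0.01 -0.036 0 0 0 0" --grip 0.0854

```text
clock: 3.02
ee_pos: [0.4572, -0.0019, 0.2317]
tool_rot: [0.998, -0.061, 0.001, 0.0]
ft_force: [1.1, -0.8, -0.3]
opening: 0.0853
finger_force: 0.0
```

```bash
python3 go.py .5262 .1754 .06 -.122
```

```text
turn [ 0.01 -0.06  0.01] then shift mm [  46.9 -184.4  171.7] pos [ 0.4572 -0.0019  0.2317] f [ 1.1 -0.8 -0.3] t 3.02
```

Emit:
step_arm --pt "0.0094 -0.0369 0 0 0 0" --pt "0.0094 -0.0369 0 0 0 0" --pt "0.0094 -0.0369 0 0 0 0" --pt "0.0094 -0.0369 0 0 0 0" --pt "0.0094 -0.0369 0 0 0 0" --pt "0 0 0.035 0 0 0" --pt "0 0 0.035 0 0 0" --pt "0 0 0.035 0 0 0" --pt "0 0 0.035 0 0 0" --pt "0 0 0.0317 0 0 0" --pt "0 0 0 0 0 0" --pt "0 0 0 0 0 0"

```text
clock: 4.02
ee_pos: [0.524, 0.1734, 0.0579]
tool_rot: [0.998, -0.061, -0.003, 0.001]
ft_force: [0.9, 0.1, 0.6]
opening: 0.0853
finger_force: 0.0
```

```bash
python3 go.py .5262 .1754 .008 -.122; python3 -c "
from h import *
save('top','g1.png',(190,290,180,300),3);save('side','g1s.png',(180,290,220,370),3)
a=cv2.imread('pics/g1.png');b=cv2.imread('pics/g1s.png');b=cv2.resize(b,(440,300));cv2.imwrite('pics/g1.png',np.hstack([cv2.resize(a,(360,300)),b]))"
```

```text
turn [0.08 0.28 0.  ] then shift mm [ 1.9 -2.3 49.9] pos [0.524  0.1734 0.0579] f [0.9 0.1 0.6] t 4.02
```

View pics/g1.png

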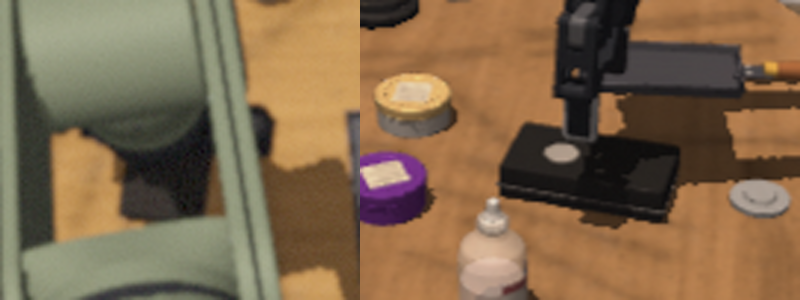

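Fingers straddle the block, which sits at about (590,170) in the side crop. Descending.

Emit:
step_arm --pt "0.001 -0.001 0.01 0 0 0" --pt "0.001 -0.001 0.01 0 0 0" --pt "0 0 0.01 0 0 0" --pt "0 0 0.01 0 0 0" --pt "0 0 0.01 0 0 0" --pt "0 0 0 0 0 0" --pt "0 0 0 0 0 0"

```text
clock: 4.7
ee_pos: [0.5269, 0.1752, 0.0083]
tool_rot: [0.998, -0.061, -0.001, 0.0]
ft_force: [-0.0, -0.3, -0.3]
opening: 0.0854
finger_force: 0.0
```

Emit:
step_arm --pt "0 0 0 0 0 0" --pt "0 0 0 0 0 0" --pt "0 0 0 0 0 0" --pt "0 0 0 0 0 0" --pt "0 0 0 0 0 0" --pt "0 0 0 0 0 0" --grip 0.05 --grip_force 50

```text
clock: 5.2
ee_pos: [0.529, 0.1755, 0.0105]
tool_rot: [0.998, -0.061, 0.001, -0.0]
ft_force: [0.4, 0.4, 3.9]
opening: 0.0606
finger_force: 56.4
```

```bash
python3 go.py .5262 .1754 .08 -.122
```

```text
turn [-0.03 -0.11  0.01] then shift mm [ -2.8   0.5 -69.5] pos [0.529  0.1755 0.0105] f [0.4 0.4 3.9] t 5.2
```

Emit:
step_arm --pt "0 0 -0.015 0 0 0" --pt "0 0 -0.02 0 0 0" --pt "0 0 -0.02 0 0 0" --pt "0 0 -0.02 0 0 0" --pt "0 0 0 0 0 0" --pt "0 0 0 0 0 0"

```text
clock: 5.7
ee_pos: [0.5288, 0.1755, 0.0853]
tool_rot: [0.998, -0.061, 0.001, -0.0]
ft_force: [0.1, -0.7, -1.0]
opening: 0.0607
finger_force: 55.9
```

```bash
python3 - <<'E'
from h import *
P=[]
for i in range(8):
    capture('side'); P.append(sensors.sense()['ee_pos'])
print(np.round(P,4));
E
python3 go.py .490 .004 .085 .075
```

```text
[[0.5275 0.1753 0.0839]
 [0.5268 0.1751 0.0831]
 [0.5264 0.1751 0.0827]
 [0.5265 0.1751 0.0826]
 [0.5267 0.1751 0.0828]
 [0.5269 0.1752 0.083 ]
 [0.5272 0.1752 0.0833]
 [0.5274 0.1753 0.0836]]
turn [  0.02   0.11 -11.29] then shift mm [-50.2 168.   -1.4] pos [0.5274 0.1753 0.0836] f [ 0.5  0.4 -0.4] t 6.1
```

Emit:
step_arm --pt "0 0 0 0 0 -5.65" --pt "0 0 0 0 0 -5.65" --pt "-0.007 0.024 0 0 0 0" --pt "-0.007 0.024 0 0 0 0" --pt "-0.007 0.024 0 0 0 0" --pt "-0.007 0.024 0 0 0 0" --pt "-0.007 0.024 0 0 0 0" --pt "-0.007 0.024 0 0 0 0" --pt "-0.008 0.024 0 0 0 0" --pt "0 0 0 0 0 0" --pt "0 0 0 0 0 0" --pt "0 0 0 0 0 0" --pt "0 0 0 0 0 0" --pt "0 0 0 0 0 0"

```text
clock: 7.27
ee_pos: [0.491, 0.005, 0.0845]
tool_rot: [0.999, 0.038, 0.0, -0.0]
ft_force: [-0.1, -0.4, -0.7]
opening: 0.0611
finger_force: 55.9
```

```bash
python3 go.py .490 .004 .03 .075
cat > m3.py <<'E'
from fit import *
Sd=capture('side');c,r0,c0=crop('side',Sd,[.49,.004,.04],60)
i=c.copy()
b1,b2=box(.122,.066,.003,.0031),box(.132,.076,.010,.011)
v=[.49,.004,.075];s=sensors.sense()['ee_pos'];z=s[2]-.008
for sh,vv,col in((b2,v,[255,0,0]),(box(.062,.117,z,z+.03),[s[0],s[1],.075+np.pi/2],[0,255,0])):
    mm=sil('side',sh(vv),r0,c0,c.shape[0]); i[mm^cv2.erode(mm.astype(np.uint8),np.ones((3,3))).astype(bool)]=col
cv2.imwrite('pics/p1.png',cv2.resize(i,(600,600))[:,:,::-1])
E
python3 m3.py
```

```text
turn [-0.01 -0.    0.1 ] then shift mm [-1.1  0.9 54.5] pos [0.491  0.005  0.0845] f [-0.1 -0.4 -0.7] t 7.27
```

View pics/p1.png

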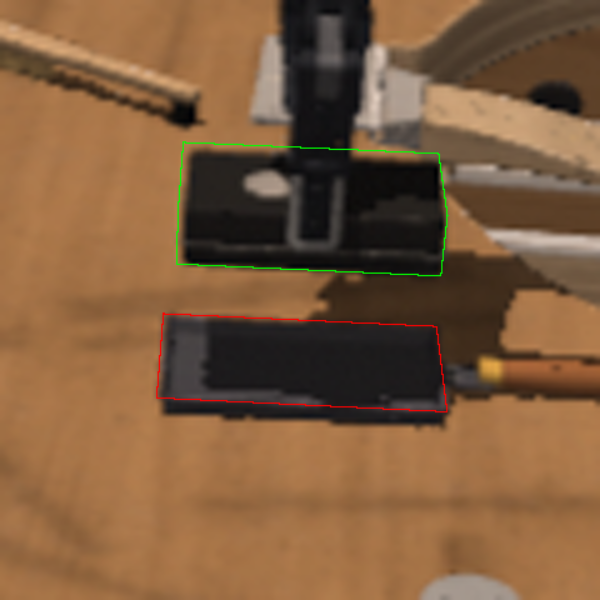

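Block and pan outlines are offset alike, so they line up relative to each other. Lowering.

Emit:
step_arm --pt "-0.001 0.001 0.012 0 0 0" --pt "0 0 0.012 0 0 0" --pt "0 0 0.01 0 0 0" --pt "0 0 0.01 0 0 0" --pt "0 0 0.006 0 0 0" --pt "0 0 0.004 0 0 0" --pt "0 0 0.004 0 0 0" --pt "0 0 0.003 0 0 0" --pt "0 0 0.003 0 0 0" --pt "0 0 0.002 0 0 0" --pt "0 0 0 0 0 0" --pt "0 0 0 0 0 0" --pt "0 0 0 0 0 0"

```text
clock: 8.4
ee_pos: [0.4903, 0.003, 0.0188]
tool_rot: [0.999, 0.038, 0.0, 0.0]
ft_force: [0.3, 0.3, -1.4]
opening: 0.0609
finger_force: 55.9
```

Emit:
step_arm --pt "0 0 0.002 0 0 0" --pt "0 0 0.002 0 0 0" --pt "0 0 0 0 0 0" --pt "0 0 0 0 0 0"

```text
clock: 8.73
ee_pos: [0.4897, 0.0031, 0.0144]
tool_rot: [0.999, 0.038, -0.0, -0.0]
ft_force: [1.1, 0.2, -0.7]
opening: 0.0606
finger_force: 55.9
```

```bash
python3 go.py .490 .004 .011 .075; sed -i 's/p1.png/p2.png/' m3.py; python3 m3.py
```

```text
turn [-0.01  0.02  0.01] then shift mm [ 0.3 -0.9  3.4] pos [0.4897 0.0031 0.0144] f [ 1.1  0.2 -0.7] t 8.73
```

View pics/p2.png

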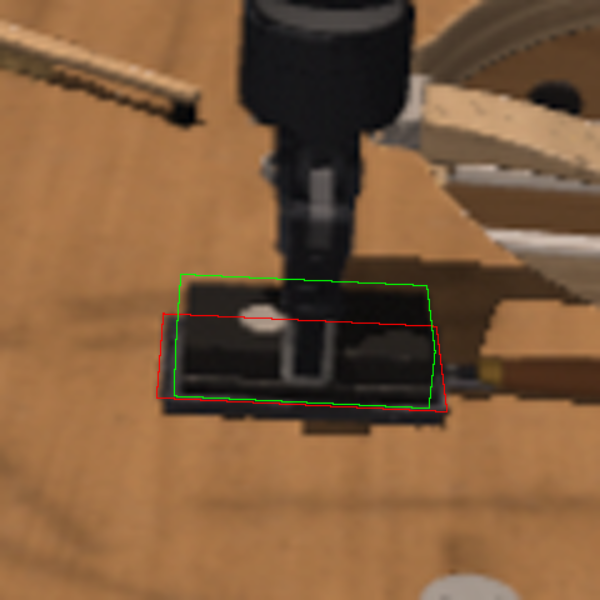

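The block is inside the lip. Down the last few mm.

Emit:
step_arm --pt "0 0 0.0015 0 0 0" --pt "0 0 0.0015 0 0 0" --pt "0 0 0 0 0 0" --pt "0 0 0 0 0 0" --pt "0 0 0 0 0 0"

```text
clock: 9.2
ee_pos: [0.4902, 0.003, 0.0134]
tool_rot: [0.999, 0.038, -0.0, -0.0]
ft_force: [-5.9, 0.4, 15.1]
opening: 0.0608
finger_force: 57.7
```

Emit:
step_arm --pt "0 0 0 0 0 0" --pt "0 0 0 0 0 0" --pt "0 0 0 0 0 0" --pt "0 0 -0.004 0 0 0" --pt "0 0 -0.012 0 0 0" --pt "0 0 -0.03 0 0 0" --pt "0 0 -0.04 0 0 0" --pt "0 0 0 0 0 0" --grip 0.0854

```text
clock: 9.87
ee_pos: [0.4958, 0.0022, 0.1047]
tool_rot: [0.999, 0.038, 0.007, 0.001]
ft_force: [1.6, 0.2, 1.7]
opening: 0.0852
finger_force: 0.0
```

```bash
python3 go.py .410 .1747 .09 .44
```

```text
turn [  0.33  -0.73 -20.89] then shift mm [  -4.1 -192.6   14.7] pos [0.4958 0.0022 0.1047] f [1.6 0.2 1.7] t 9.87
```

Emit:
step_arm --pt "-0.0135 -0.0354 0 0 0 0" --pt "-0.0135 -0.0354 0 0 0 0" --pt "-0.0135 -0.0354 0 0 0 0" --pt "-0.0135 -0.0354 0 0 0 0" --pt "-0.0135 -0.0354 0 0 0 0" --pt "0 0 0.02 0 0 0" --pt "0 0 0.02 0 0 0" --pt "0 0 0.02 0 0 0" --pt "0 0 0 0 0 0" --pt "0 0 0 0 0 0" --pt "0 0 0 0 0 0" --pt "0 0 0 0 0 0" --pt "0 0 0 0 0 0" --grip 0.055

```text
clock: 10.95
ee_pos: [0.4107, 0.1745, 0.0389]
tool_rot: [0.999, 0.037, 0.001, -0.0]
ft_force: [-0.4, 0.6, -0.3]
opening: 0.0549
finger_force: 0.0
```

```bash
python3 go.py .410 .1747 .005 .075
cat > m4.py <<'E'
from fit import *
T=capture('top');Sd=capture('side');D=[]
g=[.49,.004]
for cam,im in(('top',T),('side',Sd)):
    c,r0,c0=crop(cam,im,[*g,.02],44)
    i=c.copy()
    for sh,vv,col in((box(.132,.076,.0109,.011),[.49,.004,.075],[255,0,0]),(box(.062,.117,.0329,.033),[.49,.004,.075+np.pi/2],[0,255,0])):
        mm=sil(cam,sh(vv),r0,c0,c.shape[0]); i[mm^cv2.erode(mm.astype(np.uint8),np.ones((3,3))).astype(bool)]=col
    D.append(cv2.resize(i,(400,400)))
    m=big(c.max(2)<85) if cam=='top' else None
    if cam=='top': print(fit([(cam,m,r0,c0)],box(.062,.117,.0329,.033),[.49,.004,1.646]))
cv2.imwrite('pics/q1.png',np.hstack(D)[:,:,::-1])
E
python3 m4.py
```

```text
turn [-0.02 -0.16 -0.02] then shift mm [-0.7 -0.2 33.9] pos [0.4107 0.1745 0.0389] f [-0.4  0.6 -0.3] t 10.95
(array([0.4861, 0.0035, 1.6399]), np.float64(0.938))
```

View pics/q1.png

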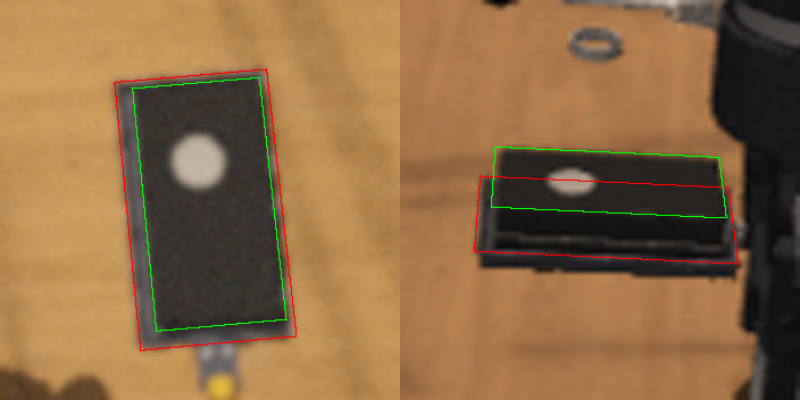

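The block sits in the pan, parallel to the lip in both views. Next, the plate: probing down with the fingers around it.

Emit:
step_arm --pt "-0.0005 0 0.012 0 0 0" --pt "0 0 0.012 0 0 0" --pt "0 0 0.007 0 0 0" --pt "0 0 0.004 0 0 0" --pt "0 0 0.002 0 0 0" --pt "0 0 0 0 0 0" --pt "0 0 0 0 0 0" --pt "0 0 0 0 0 0" --grip 0.052

```text
clock: 11.72
ee_pos: [0.4094, 0.1745, 0.0011]
tool_rot: [0.999, 0.038, 0.001, -0.0]
ft_force: [-0.6, -0.3, -0.1]
opening: 0.0521
finger_force: 0.0
```

Emit:
step_arm --pt "0 0 0.001 0 0 0" --pt "0 0 0.001 0 0 0" --pt "0 0 0 0 0 0" --pt "0 0 0 0 0 0"

```text
clock: 12.05
ee_pos: [0.4088, 0.1744, -0.0014]
tool_rot: [0.999, 0.038, -0.0, -0.0]
ft_force: [0.2, 0.6, 1.2]
opening: 0.0521
finger_force: 0.0
```

Emit:
step_arm --pt "0 0 0 0 0 0" --pt "0 0 0 0 0 0" --pt "0 0 0 0 0 0" --pt "0 0 0 0 0 0" --grip 0.03 --grip_force 20

```text
clock: 12.38
ee_pos: [0.4089, 0.1744, -0.0012]
tool_rot: [0.999, 0.038, -0.0, -0.0]
ft_force: [-1.5, -0.0, 4.5]
opening: 0.0392
finger_force: 19.9
```

Emit:
step_arm --pt "0 0 -0.0005 0 0 0" --pt "0 0 -0.0005 0 0 0" --pt "0 0 -0.01 0 0 0" --pt "0 0 -0.01 0 0 0" --pt "0 0 0 0 0 -7" --pt "0 0 0 0 0 -7" --pt "0 0 0 0 0 -7" --pt "0 0 0 0 0 -7" --pt "0 0 0 0 0 -7" --pt "0 0 0 0 0 -7" --pt "0 0 0 0 0 -7" --pt "0 0 0 0 0 -7" --pt "0 0 0 0 0 -7" --pt "0 0 0 0 0 -7" --pt "0 0 0 0 0 -7" --pt "0 0 0 0 0 -7" --pt "0 0 0 0 0 -6" --pt "0 0 0 0 0 0" --pt "0 0 0 0 0 0" --pt "0 0 0 0 0 0" --grip 0.052

```text
clock: 14.05
ee_pos: [0.4092, 0.1745, 0.0202]
tool_rot: [0.681, 0.732, 0.0, 0.0]
ft_force: [1.0, -0.2, -0.4]
opening: 0.0516
finger_force: 0.0
```

```bash
python3 go.py .410 .1747 .0 1.646
python3 - <<'E'
from fit import *
Sd=capture('side');c,r0,c0=crop('side',Sd,[.41,.1747,.003],25)
s=sensors.sense()['ee_pos'];i=c.copy()
mm=sil('side',cyl(.042,0,.005)([s[0],s[1]]),r0,c0,c.shape[0]);i[mm^cv2.erode(mm.astype(np.uint8),np.ones((3,3))).astype(bool)]=[0,255,0]
cv2.imwrite('pics/pl.png',cv2.resize(i,(400,400))[:,:,::-1])
E
```

```text
turn [ 0.06 -0.01 -0.13] then shift mm [ 0.1  0.8 20.2] pos [0.4092 0.1745 0.0202] f [ 1.  -0.2 -0.4] t 14.05
```

View pics/pl.png

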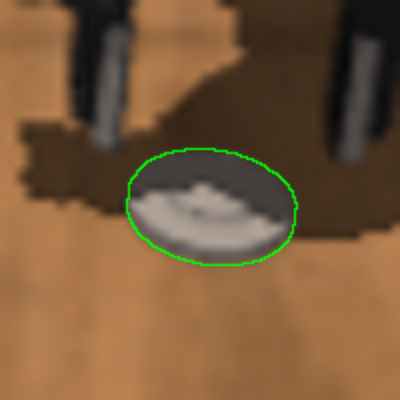

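The plate, centred at about (212,207), lies right under the TCP. Descend and grip.

Emit:
step_arm --pt "0 0 0.01 0 0 0" --pt "0 0 0.008 0 0 0" --pt "0 0 0.0025 0 0 0" --pt "0 0 0 0 0 0" --pt "0 0 0 0 0 0" --pt "0 0 0 0 0 0" --pt "0 0 0 0 0 0"

```text
clock: 14.68
ee_pos: [0.4091, 0.1745, -0.0008]
tool_rot: [0.68, 0.733, 0.0, 0.0]
ft_force: [0.4, 0.1, -0.0]
opening: 0.052
finger_force: 0.0
```

Emit:
step_arm --pt "0 0 0 0 0 0" --pt "0 0 0 0 0 0" --pt "0 0 0 0 0 0" --pt "0 0 0 0 0 0" --pt "0 0 0 0 0 0" --grip 0.03 --grip_force 30

```text
clock: 15.1
ee_pos: [0.4092, 0.1745, -0.0003]
tool_rot: [0.68, 0.733, 0.0, 0.0]
ft_force: [-1.2, -0.2, 5.9]
opening: 0.0389
finger_force: 29.8
```

Emit:
step_arm --pt "0 0 -0.01 0 0 0" --pt "0 0 -0.03 0 0 0" --pt "0 0 -0.04 0 0 0" --pt "0 0 -0.01 0 0 0" --pt "0 0 0 0 0 0" --pt "0 0 0 0 0 0" --pt "0 0 0 0 0 0" --pt "0 0 0 0 0 0"

```text
clock: 15.77
ee_pos: [0.407, 0.174, 0.0872]
tool_rot: [0.68, 0.733, -0.002, -0.001]
ft_force: [-0.3, -0.6, -0.9]
opening: 0.0385
finger_force: 30.4
```

```bash
cat > m5.py <<'E'
from fit import *
# block in pan: fit whole box z .003-.033 against dark pixels above the lip in both views
for cam in('top','side'):
    c,r0,c0=crop(cam,capture(cam),[.488,.004,.02],44)
    g=c.max(2).astype(int)
    best=[]
    def edge(v):
        m=sil(cam,box(.062,.117,.0329,.033)(v),r0,c0,c.shape[0]).astype(np.uint8)
        k=np.ones((5,5),np.uint8);i=(m-cv2.erode(m,k))>0;o=(cv2.dilate(m,k)-m)>0
        return -(g[o].mean()-g[i].mean())
    r=min((minimize(edge,[.488+dx,.004+dy,1.646],method='Nelder-Mead',options=dict(initial_simplex=np.array([[.488+dx,.004+dy,1.646],[.492+dx,.004+dy,1.646],[.488+dx,.008+dy,1.646],[.488+dx,.004+dy,1.70]]))) for dx in(-.002,.002) for dy in(-.002,.002)),key=lambda r:r.fun)
    print(cam,r.x.round(4),round(r.fun,1))
    find(cam,'charcoal',.003)
E
python3 m5.py; python3 go.py .489 .0035 .085 1.646
```

```text
top [0.4918 0.003  1.6487] -18.5
top charcoal 0.89 px 256 313 [0.4874 0.006  0.003 ]
side [0.4869 0.0059 1.6388] -11.2
side charcoal 0.34 px 213 361 [0.3987 0.0243 0.003 ]
turn [-0.15  0.02 -0.  ] then shift mm [-176.3   68.     2.9] pos [0.4079 0.1742 0.0879] f [-0.  -0.3 -0.3] t 15.97
```

Emit:
step_arm --pt "-0.0353 0.0135 0 0 0 0" --pt "-0.0353 0.0135 0 0 0 0" --pt "-0.0353 0.0135 0 0 0 0" --pt "-0.0353 0.0135 0 0 0 0" --pt "-0.0353 0.0135 0 0 0 0" --pt "0 0 0 0 0 0" --pt "0 0 0 0 0 0" --pt "0 0 0 0 0 0" --pt "0 0 0.015 0 0 0" --pt "0 0 0.015 0 0 0" --pt "0 0 0.01 0 0 0" --pt "0 0 0 0 0 0" --pt "0 0 0 0 0 0" --pt "0 0 0 0 0 0" --pt "0 0 0 0 0 0" --pt "0 0 0 0 0 0" --pt "0 0 0 0 0 0"

```text
clock: 17.38
ee_pos: [0.49, 0.0034, 0.0498]
tool_rot: [0.68, 0.733, 0.0, 0.001]
ft_force: [-1.0, 0.7, 0.2]
opening: 0.0384
finger_force: 30.4
```

```bash
python3 go.py .4895 .0035 .033 1.646
```

```text
turn [0.08 0.02 0.01] then shift mm [ 0.1 -0.5 16.8] pos [0.49   0.0034 0.0498] f [-1.   0.7  0.2] t 17.38
```

Emit:
step_arm --pt "0 0 0.008 0 0 0" --pt "0 0 0.004 0 0 0" --pt "0 0 0.002 0 0 0" --pt "0 0 0.001 0 0 0" --pt "0 0 0 0 0 0" --pt "0 0 0 0 0 0" --pt "0 0 0 0 0 0"

```text
clock: 17.97
ee_pos: [0.4896, 0.0035, 0.0342]
tool_rot: [0.68, 0.733, 0.0, 0.0]
ft_force: [1.4, -0.1, -0.1]
opening: 0.0386
finger_force: 30.4
```

Emit:
step_arm --pt "0 0 0.001 0 0 0" --pt "0 0 0.001 0 0 0" --pt "0 0 0 0 0 0" --pt "0 0 0 0 0 0"

```text
clock: 18.3
ee_pos: [0.4898, 0.0034, 0.0327]
tool_rot: [0.68, 0.733, 0.0, 0.0]
ft_force: [-1.9, 0.8, 5.2]
opening: 0.0387
finger_force: 30.9
```

Contact at the expected 33 mm. Release to 52 mm and lift.

Emit:
step_arm --pt "0 0 0 0 0 0" --pt "0 0 0 0 0 0" --pt "0 0 0 0 0 0" --pt "0 0 -0.005 0 0 0" --pt "0 0 -0.015 0 0 0" --pt "0 0 -0.03 0 0 0" --pt "0 0 -0.03 0 0 0" --pt "0 0 0 0 0 0" --pt "0 0 0 0 0 0" --pt "0 0 0 0 0 0" --pt "0 0 0 0 0 0" --pt "0 0 0 0 0 0" --grip 0.052

```text
clock: 19.3
ee_pos: [0.4881, 0.0037, 0.1106]
tool_rot: [0.68, 0.733, -0.001, -0.001]
ft_force: [-0.3, 0.0, 0.2]
opening: 0.0519
finger_force: 0.0
```

```bash
python3 go.py .5107 -.2128 .04 1.646; python3 go.py .5107 -.2128 .04 .075;  python3 -c "
from h import *
print(sensors.sense()['joints'])"
```

```text
turn [-0.18 -0.05  0.  ] then shift mm [-217.6    6.3   70.6] pos [0.4881 0.0037 0.1106] f [-0.3  0.   0.2] t 19.3
turn [-0.18  0.11 90.02] then shift mm [  6.3 217.6  70.6] pos [0.4881 0.0037 0.1106] f [-0.3  0.   0.2] t 19.3
[-1.69897805e-01  1.64867420e-01  1.86303558e+00  1.45501711e-05
  1.11693477e+00 -2.45189446e-01]
```

Emit:
step_arm --pt "-0.0363 0.001 0 0 0 0" --pt "-0.0363 0.001 0 0 0 0" --pt "-0.0363 0.001 0 0 0 0" --pt "-0.0363 0.001 0 0 0 0" --pt "-0.0363 0.001 0 0 0 0" --pt "-0.0361 0.001 0 0 0 0" --pt "0 0 0.03 0 0 0" --pt "0 0 0.03 0 0 0" --pt "0 0 0.01 0 0 0" --pt "0 0 0 0 0 0" --pt "0 0 0 0 0 0" --pt "0 0 0 0 0 0" --pt "0 0 0 0 0 0" --pt "0 0 0 0 0 0" --pt "0 0 0 0 0 0" --grip 0.046

```text
clock: 20.55
ee_pos: [0.5128, -0.2133, 0.0435]
tool_rot: [0.68, 0.733, 0.0, 0.001]
ft_force: [0.3, 0.1, -0.2]
opening: 0.0457
finger_force: 0.0
```

```bash
python3 go.py .5107 -.2128 .001 1.646
```

```text
turn [0.12 0.09 0.04] then shift mm [ 0.6 -2.  42.5] pos [ 0.5128 -0.2133  0.0435] f [ 0.3  0.1 -0.2] t 20.55
```

Emit:
step_arm --pt "0.0005 -0.001 0.015 0 0 0" --pt "0 0 0.015 0 0 0" --pt "0 0 0.007 0 0 0" --pt "0 0 0.003 0 0 0" --pt "0 0 0 0 0 0" --pt "0 0 0 0 0 0" --pt "0 0 0 0 0 0" --pt "0 0 0 0 0 0" --pt "0 0 0 0 0 0"

```text
clock: 21.3
ee_pos: [0.5113, -0.2129, 0.0028]
tool_rot: [0.68, 0.733, 0.0, 0.001]
ft_force: [-0.3, 0.9, 0.3]
opening: 0.0458
finger_force: 0.0
```

Emit:
step_arm --pt "0 0 0 0 0 0" --pt "0 0 0 0 0 0" --pt "0 0 0 0 0 0" --pt "0 0 0 0 0 0" --pt "0 0 0 0 0 0" --grip 0.02 --grip_force 20

```text
clock: 21.72
ee_pos: [0.5111, -0.2128, 0.0027]
tool_rot: [0.68, 0.733, 0.0, 0.0]
ft_force: [-0.9, 0.5, 5.7]
opening: 0.0307
finger_force: 19.7
```

Emit:
step_arm --pt "0 0 0 0 0 0" --pt "0 0 0 0 0 0" --pt "0 0 -0.01 0 0 0" --pt "0 0 -0.015 0 0 0" --pt "0 0 0 0 0 7" --pt "0 0 0 0 0 7" --pt "0 0 0 0 0 7" --pt "0 0 0 0 0 7" --pt "0 0 0 0 0 7" --pt "0 0 0 0 0 7" --pt "0 0 0 0 0 7" --pt "0 0 0 0 0 7" --pt "0 0 0 0 0 7" --pt "0 0 0 0 0 7" --pt "0 0 0 0 0 7" --pt "0 0 0 0 0 7" --pt "0 0 0 0 0 6" --pt "0 0 0 0 0 0" --pt "0 0 0 0 0 0" --pt "0 0 0 0 0 0" --grip 0.046

```text
clock: 23.38
ee_pos: [0.5107, -0.2126, 0.0273]
tool_rot: [0.999, 0.039, 0.0, 0.0]
ft_force: [-0.1, 0.3, 0.1]
opening: 0.0458
finger_force: 0.0
```

Emit:
step_arm --pt "0 0 0.012 0 0 0" --pt "0 0 0.009 0 0 0" --pt "0 0 0.004 0 0 0" --pt "0 0 0 0 0 0" --pt "0 0 0 0 0 0" --pt "0 0 0 0 0 0" --pt "0 0 0 0 0 0"

```text
clock: 23.97
ee_pos: [0.511, -0.2128, 0.0023]
tool_rot: [0.999, 0.038, 0.0, 0.0]
ft_force: [-0.2, 0.1, -0.6]
opening: 0.046
finger_force: 0.0
```

Emit:
step_arm --pt "0 0 0 0 0 0" --pt "0 0 0 0 0 0" --pt "0 0 0 0 0 0" --pt "0 0 0 0 0 0" --pt "0 0 0 0 0 0" --grip 0.02 --grip_force 25

```text
clock: 24.38
ee_pos: [0.5111, -0.2129, 0.0028]
tool_rot: [0.999, 0.038, 0.0, 0.0]
ft_force: [-0.9, 0.4, 4.5]
opening: 0.0306
finger_force: 24.7
```

Emit:
step_arm --pt "0 0 -0.01 0 0 0" --pt "0 0 -0.03 0 0 0" --pt "0 0 -0.04 0 0 0" --pt "0 0 -0.03 0 0 0" --pt "0 0 0 0 0 0" --pt "0 0 0 0 0 0" --pt "0 0 0 0 0 0" --pt "0 0 0 0 0 0" --pt "0 0 0 0 0 0"

```text
clock: 25.13
ee_pos: [0.5093, -0.2118, 0.1101]
tool_rot: [0.999, 0.038, -0.002, -0.001]
ft_force: [-0.2, -0.3, -0.4]
opening: 0.0305
finger_force: 24.8
```

```bash
python3 go.py .4898 .0034 .09 .075
python3 - <<'E'
from fit import *
D=[]
for cam in('top','side'):
    c,r0,c0=crop(cam,capture(cam),[.4898,.0034,.036],40); i=c.copy()
    for sh,col in((cyl(.042,.033,.038),[0,255,0]),):
        mm=sil(cam,sh([.4898,.0034]),r0,c0,c.shape[0]); i[mm^cv2.erode(mm.astype(np.uint8),np.ones((3,3))).astype(bool)]=col
    hsv=c.max(2)>110
    try:
        m=big(hsv&(c[:,:,0].astype(int)-c[:,:,2]<45)); v,q=fit([(cam,m,r0,c0)],cyl(.042,.033,.038),[.4898,.0034]);print(cam,v,q,m.sum()/16)
        i[m^cv2.erode(m.astype(np.uint8),np.ones((3,3))).astype(bool)]=[255,0,0]
    except Exception as e: print(e)
    D.append(cv2.resize(i,(400,400)))
cv2.imwrite('pics/r1.png',np.hstack(D)[:,:,::-1])
E
```

```text
turn [-0.14  0.19  0.01] then shift mm [  -3.3 -216.    20.1] pos [ 0.5093 -0.2118  0.1101] f [-0.2 -0.3 -0.4] t 25.13
top [0.4901 0.0036] 0.801 381.625
side [0.4908 0.0025] 0.73 147.75
```

View pics/r1.png

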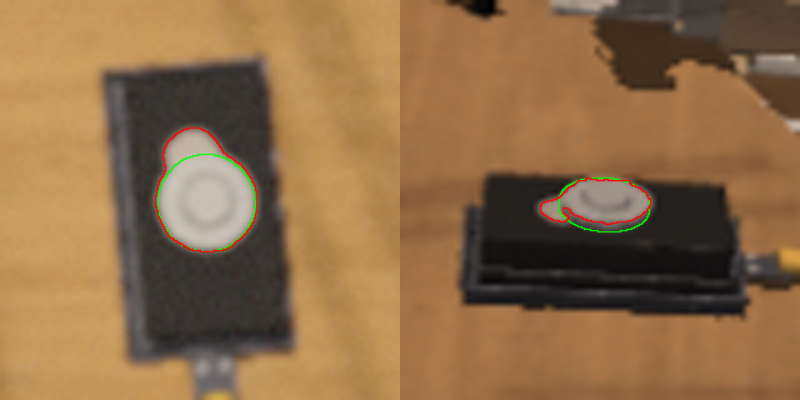

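The plate is at (0.4898,0.0034), at the middle of the block in both views, and the seat at (207,200) is up. Carry the bezel over.

Emit:
step_arm --pt "-0.0008 -0.0362 0 0 0 0" --pt "-0.0008 -0.0362 0 0 0 0" --pt "-0.0008 -0.0362 0 0 0 0" --pt "-0.0008 -0.0362 0 0 0 0" --pt "-0.0008 -0.0362 0 0 0 0" --pt "-0.0009 -0.0362 0 0 0 0" --pt "0 0 0.025 0 0 0" --pt "0 0 0.025 0 0 0" --pt "0 0 0.005 0 0 0" --pt "0 0 0 0 0 0" --pt "0 0 0 0 0 0" --pt "0 0 0 0 0 0" --pt "0 0 0 0 0 0" --pt "0 0 0 0 0 0" --pt "0 0 0 0 0 0" --pt "0 0 0 0 0 0" --pt "0 0 0 0 0 0" --pt "0 0 0 0 0 0" --pt "0 0 0 0 0 0" --pt "0 0 0 0 0 0"

```text
clock: 26.9
ee_pos: [0.4895, 0.0036, 0.0571]
tool_rot: [0.999, 0.038, -0.0, -0.0]
ft_force: [0.7, 0.2, -0.4]
opening: 0.0306
finger_force: 24.9
```

```bash
python3 go.py .4898 .0034 .0405 .075
```

```text
turn [-0.    0.    0.02] then shift mm [ 0.3  0.2 16.6] pos [0.4895 0.0036 0.0571] f [ 0.7  0.2 -0.4] t 26.9
```

Emit:
step_arm --pt "0 0 0.006 0 0 0" --pt "0 0 0.003 0 0 0" --pt "0 0 0.002 0 0 0" --pt "0 0 0.002 0 0 0" --pt "0 0 0.001 0 0 0" --pt "0 0 0.001 0 0 0" --pt "0 0 0 0 0 0" --pt "0 0 0 0 0 0" --pt "0 0 0 0 0 0"

```text
clock: 27.65
ee_pos: [0.4897, 0.0036, 0.0422]
tool_rot: [0.999, 0.038, 0.0, 0.0]
ft_force: [-0.5, 0.4, -0.1]
opening: 0.0302
finger_force: 24.9
```

Emit:
step_arm --pt "0 0 0.001 0 0 0" --pt "0 0 0.001 0 0 0" --pt "0 0 0 0 0 0" --pt "0 0 0 0 0 0" --pt "0 0 0 0 0 0"

```text
clock: 28.07
ee_pos: [0.4899, 0.0035, 0.0407]
tool_rot: [0.999, 0.038, 0.0, 0.0]
ft_force: [-1.9, 0.7, 5.7]
opening: 0.0305
finger_force: 25.4
```

Contact at the seated height of 40.7 mm (the seat top would have stopped it at about 43.5). Release and lift.

Emit:
step_arm --pt "0 0 0 0 0 0" --pt "0 0 0 0 0 0" --pt "0 0 0 0 0 0" --pt "0 0 -0.005 0 0 0" --pt "0 0 -0.015 0 0 0" --pt "0 0 -0.03 0 0 0" --pt "0 0 -0.03 0 0 0" --pt "0 0 0 0 0 0" --pt "0 0 0 0 0 0" --pt "0 0 0 0 0 0" --pt "0 0 0 0 0 0" --pt "0 0 0 0 0 0" --pt "0 0 0 0 0 0" --pt "0 0 0 0 0 0" --grip 0.046

```text
clock: 29.23
ee_pos: [0.4888, 0.0037, 0.1191]
tool_rot: [0.999, 0.038, -0.001, -0.0]
ft_force: [-0.1, 0.3, 0.6]
opening: 0.0461
finger_force: 0.0
```

```bash
python3 go.py .668 .108 .06 1.646
```

```text
turn [-1.1e-01  6.0e-02 -9.0e+01] then shift mm [ 90.5 186.5  59.1] pos [0.4888 0.0037 0.1191] f [-0.1  0.3  0.6] t 29.23
```

Emit:
step_arm --pt "0 0 0 0 0 -7" --pt "0 0 0 0 0 -7" --pt "0 0 0 0 0 -7" --pt "0 0 0 0 0 -7" --pt "0 0 0 0 0 -7" --pt "0 0 0 0 0 -7" --pt "0 0 0 0 0 -7" --pt "0 0 0 0 0 -7" --pt "0 0 0 0 0 -7" --pt "0 0 0 0 0 -7" --pt "0 0 0 0 0 -7" --pt "0 0 0 0 0 -7" --pt "0 0 0 0 0 -6" --pt "0.0151 0.031 0 0 0 0" --pt "0.0151 0.031 0 0 0 0" --pt "0.0151 0.031 0 0 0 0" --pt "0.0151 0.031 0 0 0 0" --pt "0.0151 0.031 0 0 0 0" --pt "0.0151 0.031 0 0 0 0" --grip 0.0854

```text
clock: 30.82
ee_pos: [0.6691, 0.1089, 0.1192]
tool_rot: [0.68, 0.733, -0.0, -0.0]
ft_force: [0.5, -0.8, 0.7]
opening: 0.0854
finger_force: 0.0
```

Emit:
step_arm --pt "0 0 0.02 0 0 0" --pt "0 0 0.02 0 0 0" --pt "0 0 0.015 0 0 0" --pt "0 0 0 0 0 0" --pt "0 0 0 0 0 0" --pt "0 0 0 0 0 0" --pt "0 0 0 0 0 0" --pt "0 0 0 0 0 0"

```text
clock: 31.48
ee_pos: [0.6693, 0.1077, 0.067]
tool_rot: [0.68, 0.733, 0.001, 0.001]
ft_force: [0.2, -0.3, -0.3]
opening: 0.0854
finger_force: 0.0
```

```bash
python3 go.py .668 .108 .005 1.646
python3 - <<'E'
from fit import *
D=[]
for cam in('top','side'):
    im=capture(cam)
    for sh,g in((cyl(.057,0,.028),[.668,.108]),(cyl(.032,.038,.047),[.4898,.0034])):
        c,r0,c0=crop(cam,im,[*g,.03],25); i=c.copy()
        mm=sil(cam,sh(g),r0,c0,c.shape[0]); i[mm^cv2.erode(mm.astype(np.uint8),np.ones((3,3))).astype(bool)]=[0,255,0]
        D.append(cv2.resize(i,(300,300)))
cv2.imwrite('pics/u1.png',np.vstack([np.hstack(D[:2]),np.hstack(D[2:])])[:,:,::-1])
E
```

```text
turn [ 0.18  0.01 -0.02] then shift mm [ 0.4 -1.3 62. ] pos [0.6693 0.1077 0.067 ] f [ 0.2 -0.3 -0.3] t 31.48
```

View pics/u1.png

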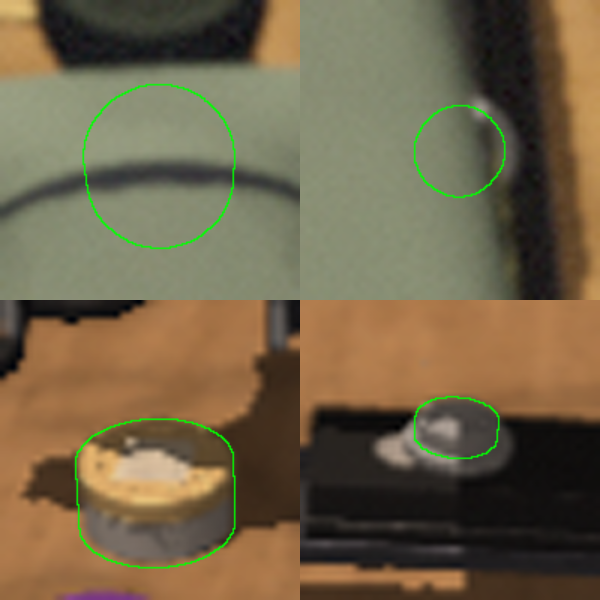

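The tin fits its outline, and the bezel sits around the seat. Grasp the tin.

Emit:
step_arm --pt "0 -0.001 0.02 0 0 0" --pt "0 0 0.02 0 0 0" --pt "0 0 0.015 0 0 0" --pt "0 0 0.007 0 0 0" --pt "0 0 0.003 0 0 0" --pt "0 0 0 0 0 0" --pt "0 0 0 0 0 0" --pt "0 0 0 0 0 0" --pt "0 0 0 0 0 0"

```text
clock: 32.33
ee_pos: [0.6683, 0.1079, 0.0014]
tool_rot: [0.68, 0.733, 0.001, 0.001]
ft_force: [-0.4, 0.5, 0.0]
opening: 0.0853
finger_force: 0.0
```

Emit:
step_arm --pt "0 0 0 0 0 0" --pt "0 0 0 0 0 0" --pt "0 0 0 0 0 0" --pt "0 0 0 0 0 0" --pt "0 0 0 0 0 0" --pt "0 0 0 0 0 0" --grip 0.04 --grip_force 35

```text
clock: 32.83
ee_pos: [0.6678, 0.1079, 0.0009]
tool_rot: [0.68, 0.733, 0.0, 0.001]
ft_force: [-0.6, -0.4, 3.9]
opening: 0.0539
finger_force: 37.1
```

Emit:
step_arm --pt "0 0 -0.01 0 0 0" --pt "0 0 -0.03 0 0 0" --pt "0 0 -0.04 0 0 0" --pt "0 0 -0.03 0 0 0" --pt "0 0 0 0 0 0" --pt "0 0 0 0 0 0" --pt "0 0 0 0 0 0" --pt "0 0 0 0 0 0" --pt "0 0 0 0 0 0"

```text
clock: 33.58
ee_pos: [0.6653, 0.1078, 0.1074]
tool_rot: [0.68, 0.733, -0.002, -0.002]
ft_force: [-0.5, -0.6, -0.1]
opening: 0.0534
finger_force: 37.1
```

```bash
python3 -c "
import numpy as np
c=np.array([.490,.004]);a=.075;X=np.array([np.cos(a),np.sin(a)]);Y=np.array([-X[1],X[0]])
print('tin',c-.0825*Y,'flux',c-.0825*Y+.0575*X)"; python3 go.py .4962 -.0783 .11 1.646
```

```text
tin [ 0.4961817  -0.07826808] flux [ 0.55352006 -0.07395962]
turn [-0.29 -0.01  0.  ] then shift mm [-172.9 -182.6   -2.6] pos [0.6653 0.1078 0.1074] f [-0.5 -0.6 -0.1] t 33.58
```

Emit:
step_arm --pt "-0.0247 -0.0265 0 0 0 0" --pt "-0.0247 -0.0265 0 0 0 0" --pt "-0.0247 -0.0265 0 0 0 0" --pt "-0.0247 -0.0265 0 0 0 0" --pt "-0.0247 -0.0265 0 0 0 0" --pt "-0.0247 -0.0264 0 0 0 0" --pt "-0.0247 -0.0264 0 0 0 0" --pt "0 0 0 0 0 0" --pt "0 0 0.03 0 0 0" --pt "0 0 0.03 0 0 0" --pt "0 0 0.02 0 0 0" --pt "0 0 0.01 0 0 0" --pt "0 0 0 0 0 0" --pt "0 0 0 0 0 0" --pt "0 0 0 0 0 0" --pt "0 0 0 0 0 0" --pt "0 0 0 0 0 0" --pt "0 0 0 0 0 0"

```text
clock: 35.08
ee_pos: [0.4964, -0.0787, 0.0212]
tool_rot: [0.68, 0.733, 0.0, 0.001]
ft_force: [-0.4, -0.4, 0.1]
opening: 0.0537
finger_force: 37.3
```

```bash
python3 go.py .4962 -.0783 .0015 1.646
```

```text
turn [0.12 0.05 0.01] then shift mm [ 0.4 -0.1 19.7] pos [ 0.4964 -0.0787  0.0212] f [-0.4 -0.4  0.1] t 35.08
```

Emit:
step_arm --pt "0 0 0.01 0 0 0" --pt "0 0 0.005 0 0 0" --pt "0 0 0.002 0 0 0" --pt "0 0 0.001 0 0 0" --pt "0 0 0.001 0 0 0" --pt "0 0 0 0 0 0" --pt "0 0 0 0 0 0" --pt "0 0 0 0 0 0" --pt "0 0 0 0 0 0"

```text
clock: 35.83
ee_pos: [0.4956, -0.0786, 0.0011]
tool_rot: [0.68, 0.733, 0.0, 0.0]
ft_force: [-0.1, 0.3, -0.6]
opening: 0.0536
finger_force: 37.3
```

Emit:
step_arm --pt "0 0 0.001 0 0 0" --pt "0 0 0.001 0 0 0" --pt "0 0 0 0 0 0" --pt "0 0 0 0 0 0"

```text
clock: 36.17
ee_pos: [0.4957, -0.0786, 0.0008]
tool_rot: [0.68, 0.733, -0.0, -0.0]
ft_force: [-6.4, 0.4, 14.8]
opening: 0.0535
finger_force: 38.4
```

Tin on the bench. Release, lift, then locate the flux.

Emit:
step_arm --pt "0 0 0 0 0 0" --pt "0 0 0 0 0 0" --pt "0 0 0 0 0 0" --pt "0 0 -0.01 0 0 0" --pt "0 0 -0.03 0 0 0" --pt "0 0 -0.04 0 0 0" --pt "0 0 -0.04 0 0 0" --pt "0 0 -0.04 0 0 0" --pt "0 0 -0.01 0 0 0" --pt "0 0 0 0 0 0" --pt "0 0 0 0 0 0" --pt "0 0 0 0 0 0" --grip 0.0854

```text
clock: 37.17
ee_pos: [0.4938, -0.0779, 0.1671]
tool_rot: [0.68, 0.733, -0.001, -0.002]
ft_force: [-0.5, 0.8, -0.9]
opening: 0.0856
finger_force: 0.0
```

```bash
cat > m6.py <<'E'
from fit import *
tip=lambda v:[[v[0]+r*np.cos(a),v[1]+r*np.sin(a),z] for a in np.linspace(0,6.283,24) for r,z in((.02,0),(.02,.075),(.004,.094))]
D=[]
for cam in('top','side'):
    c,r0,c0=crop(cam,capture(cam),[.572,.32,.045],34 if cam=='top' else 50)
    h=cv2.cvtColor(c,cv2.COLOR_RGB2HSV); m=big((h[:,:,1]<105)&(h[:,:,2]>70))
    v,q=fit([(cam,m,r0,c0)],tip,[.572,.32]);print(cam,v,q,m.sum()/16);i=c.copy()
    for mm,col in((m,[0,255,0]),(sil(cam,tip(v),r0,c0,c.shape[0]),[255,0,0])): i[mm^cv2.erode(mm.astype(np.uint8),np.ones((3,3))).astype(bool)]=col
    D.append(cv2.resize(i,(400,400)))
cv2.imwrite('pics/f1.png',np.hstack(D)[:,:,::-1])
E
python3 m6.py; python3 go.py .57 .322 .15 .075
```

```text
top [0.5678 0.32  ] 0.853 385.5625
side [0.5709 0.3217] 0.818 875.8125
turn [-0.32  0.13 90.01] then shift mm [ 106.2 -393.    16.5] pos [ 0.4935 -0.0779  0.1665] f [ 0.5  0.3 -0.4] t 37.27
```

View pics/f1.png

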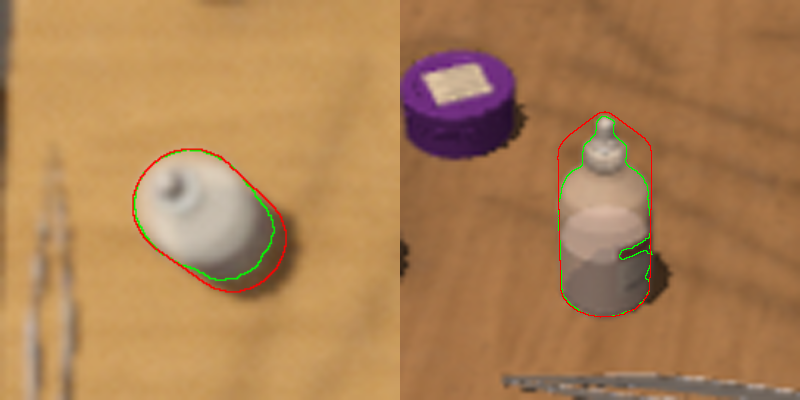

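The flux is at (0.571,0.3215). Its body agrees in both views and it is clear of the tweezers.

Emit:
step_arm --pt "0 0 0 0 0 7" --pt "0 0 0 0 0 7" --pt "0 0 0 0 0 7" --pt "0 0 0 0 0 7" --pt "0 0 0 0 0 7" --pt "0 0 0 0 0 7" --pt "0 0 0 0 0 7" --pt "0 0 0 0 0 7" --pt "0 0 0 0 0 7" --pt "0 0 0 0 0 7" --pt "0 0 0 0 0 7" --pt "0 0 0 0 0 7" --pt "0 0 0 0 0 6" --pt "0.0095 -0.0358 0 0 0 0" --pt "0.0095 -0.0358 0 0 0 0" --pt "0.0095 -0.0358 0 0 0 0" --pt "0.0095 -0.0358 0 0 0 0" --pt "0.0095 -0.0358 0 0 0 0" --pt "0.0095 -0.0358 0 0 0 0" --pt "0.0095 -0.0358 0 0 0 0"

```text
clock: 38.93
ee_pos: [0.5416, 0.178, 0.1667]
tool_rot: [0.999, 0.038, -0.002, 0.0]
ft_force: [0.5, -0.4, 1.3]
opening: 0.0854
finger_force: 0.0
```

Emit:
step_arm --pt "0.0095 -0.0358 0 0 0 0" --pt "0.0095 -0.0358 0 0 0 0" --pt "0.0095 -0.0358 0 0 0 0" --pt "0.0095 -0.0356 0 0 0 0" --pt "0 0 0 0 0 0" --pt "0 0 0.02 0 0 0" --pt "0 0 0.02 0 0 0" --pt "0 0 0 0 0 0" --pt "0 0 0 0 0 0" --pt "0 0 0 0 0 0" --pt "0 0 0 0 0 0"

```text
clock: 39.85
ee_pos: [0.5708, 0.3217, 0.1302]
tool_rot: [0.999, 0.037, 0.001, -0.0]
ft_force: [0.2, -0.1, 0.2]
opening: 0.0853
finger_force: 0.0
```

```bash
python3 go.py .571 .3215 .035 .075
```

```text
turn [-0.03 -0.1  -0.01] then shift mm [ 0.2  0.3 95.2] pos [0.5708 0.3217 0.1302] f [ 0.2 -0.1  0.2] t 39.85
```

Emit:
step_arm --pt "0 0 0.025 0 0 0" --pt "0 0 0.025 0 0 0" --pt "0 0 0.02 0 0 0" --pt "0 0 0.015 0 0 0" --pt "0 0 0.009 0 0 0" --pt "0 0 0 0 0 0" --pt "0 0 0 0 0 0" --pt "0 0 0 0 0 0" --pt "0 0 0 0 0 0" --pt "0 0 0 0 0 0"

```text
clock: 40.68
ee_pos: [0.5711, 0.3223, 0.0368]
tool_rot: [0.999, 0.038, 0.001, -0.001]
ft_force: [0.2, 0.3, 0.7]
opening: 0.0854
finger_force: 0.0
```

Emit:
step_arm --pt "0 0 0 0 0 0" --pt "0 0 0 0 0 0" --pt "0 0 0 0 0 0" --pt "0 0 0 0 0 0" --pt "0 0 0 0 0 0" --pt "0 0 0 0 0 0" --pt "0 0 0 0 0 0" --grip 0.025 --grip_force 25

```text
clock: 41.27
ee_pos: [0.5703, 0.3221, 0.0355]
tool_rot: [0.999, 0.038, 0.0, -0.0]
ft_force: [-0.6, 0.6, 3.2]
opening: 0.0397
finger_force: 25.4
```

Emit:
step_arm --pt "0 0 -0.01 0 0 0" --pt "0 0 -0.025 0 0 0" --pt "0 0 -0.025 0 0 0" --pt "0 0 -0.02 0 0 0" --pt "0 0 0 0 0 0" --pt "0 0 0 0 0 0" --pt "0 0 0 0 0 0"

```text
clock: 41.85
ee_pos: [0.5691, 0.3214, 0.114]
tool_rot: [0.999, 0.038, -0.001, 0.0]
ft_force: [0.4, -0.3, -0.3]
opening: 0.0401
finger_force: 25.4
```

```bash
python3 go.py .553 -.0742 .116 .075
python3 - <<'E'
from fit import *
for cam in('top','side'):
    im=capture(cam)
    c,r0,c0=crop(cam,im,[.4957,-.0786,.028],20)
    h=cv2.cvtColor(c,cv2.COLOR_RGB2HSV).astype(int);L=c.sum(2)
    w=np.median(c[:8].reshape(-1,3),0).sum()
    m=big(L>w+20); print(cam,*fit([(cam,m,r0,c0)],cyl(.057,.027,.028),[.4957,-.0786]),m.sum()/16)
    cv2.imwrite(f'pics/tin_{cam}.png',c[:,:,::-1])
E
```

```text
turn [0.05 0.12 0.01] then shift mm [-45.7 393.2  -2. ] pos [0.5691 0.3214 0.114 ] f [ 0.4 -0.3 -0.3] t 41.85
top [ 0.4974 -0.0802] 0.893 585.75
side [ 0.496  -0.0801] 0.939 209.9375
```

Emit:
step_arm --pt "-0.0043 0.0359 0 0 0 0" --pt "-0.0043 0.0359 0 0 0 0" --pt "-0.0043 0.0359 0 0 0 0" --pt "-0.0043 0.0359 0 0 0 0" --pt "-0.0043 0.0359 0 0 0 0" --pt "-0.0043 0.0359 0 0 0 0" --pt "-0.0042 0.0359 0 0 0 0" --pt "-0.0042 0.0358 0 0 0 0" --pt "-0.0042 0.0358 0 0 0 0" --pt "-0.0042 0.0358 0 0 0 0" --pt "-0.0042 0.0358 0 0 0 0" --pt "0 0 0 0 0 0" --pt "0 0 0.02 0 0 0" --pt "0 0 0.02 0 0 0" --pt "0 0 0.02 0 0 0" --pt "0 0 0 0 0 0" --pt "0 0 0 0 0 0" --pt "0 0 0 0 0 0" --pt "0 0 0 0 0 0" --pt "0 0 0 0 0 0"

```text
clock: 43.62
ee_pos: [0.5542, -0.0752, 0.0565]
tool_rot: [0.999, 0.038, 0.001, 0.0]
ft_force: [0.1, 0.4, -0.7]
opening: 0.04
finger_force: 25.6
```

```bash
python3 go.py .5534 -.0749 .036 .075
```

```text
turn [ 0.06 -0.15  0.03] then shift mm [-0.8 -0.3 20.5] pos [ 0.5542 -0.0752  0.0565] f [ 0.1  0.4 -0.7] t 43.62
```

Emit:
step_arm --pt "0 0 0.01 0 0 0" --pt "0 0 0.005 0 0 0" --pt "0 0 0.002 0 0 0" --pt "0 0 0.001 0 0 0" --pt "0 0 0.001 0 0 0" --pt "0 0 0 0 0 0" --pt "0 0 0 0 0 0" --pt "0 0 0 0 0 0" --pt "0 0 0 0 0 0"

```text
clock: 44.37
ee_pos: [0.5532, -0.0751, 0.0363]
tool_rot: [0.999, 0.038, 0.0, 0.0]
ft_force: [-1.2, 0.0, -1.2]
opening: 0.0402
finger_force: 25.6
```

Emit:
step_arm --pt "0 0 0.001 0 0 0" --pt "0 0 0.001 0 0 0" --pt "0 0 0 0 0 0" --pt "0 0 0 0 0 0" --pt "0 0 0 0 0 0"

```text
clock: 44.78
ee_pos: [0.5538, -0.0751, 0.0354]
tool_rot: [0.999, 0.038, 0.001, 0.0]
ft_force: [-1.5, 0.3, 5.5]
opening: 0.0402
finger_force: 26.1
```

Emit:
step_arm --pt "0 0 0 0 0 0" --pt "0 0 0 0 0 0" --pt "0 0 0 0 0 0" --pt "0 0 0 0 0 0" --pt "0 0 -0.01 0 0 0" --pt "0 0 -0.03 0 0 0" --pt "0 0 -0.04 0 0 0" --pt "0 0 -0.04 0 0 0" --pt "0 0 -0.03 0 0 0" --pt "-0.015 -0.035 0 0 0 0" --pt "-0.015 -0.035 0 0 0 0" --pt "-0.015 -0.035 0 0 0 0" --pt "-0.015 -0.035 0 0 0 0" --pt "-0.015 -0.035 0 0 0 0" --pt "-0.015 -0.035 0 0 0 0" --pt "-0.015 -0.035 0 0 0 0" --pt "0 0 0 0 0 0" --pt "0 0 0 0 0 0" --grip 0.062

```text
clock: 46.28
ee_pos: [0.429, 0.1629, 0.1847]
tool_rot: [0.999, 0.04, 0.0, 0.0]
ft_force: [0.5, -0.3, -0.1]
opening: 0.062
finger_force: 0.0
```

Run:
```python
from fit import *
t=capture('top')[:,:,::-1];s=capture('side')[:,:,::-1]
r,c=map(int,w2p('top',[.5,-.03,.02]));a=cv2.resize(t[r-50:r+50,c-50:c+50],(400,400),interpolation=cv2.INTER_CUBIC)
r,c=map(int,w2p('side',[.5,-.03,.02]));b=cv2.resize(s[r-50:r+50,c-50:c+50],(400,400),interpolation=cv2.INTER_CUBIC)
cv2.imwrite('pics/end.png',np.hstack([a,b])); st()
```

```text
{'clock': 46.3833, 'joints': [0.1699, 0.0028, 1.8669, -0.0006, 1.2708, 1.6652], 'ee_pos': [0.4303, 0.1611, 0.1847], 'tool_rot': [0.9993, 0.0378, 0.0006, 0.0002], 'ft_force': [0.5168, -0.1259, -0.5087], 'opening': 0.062, 'finger_force': 0.0}
```

View pics/end.png

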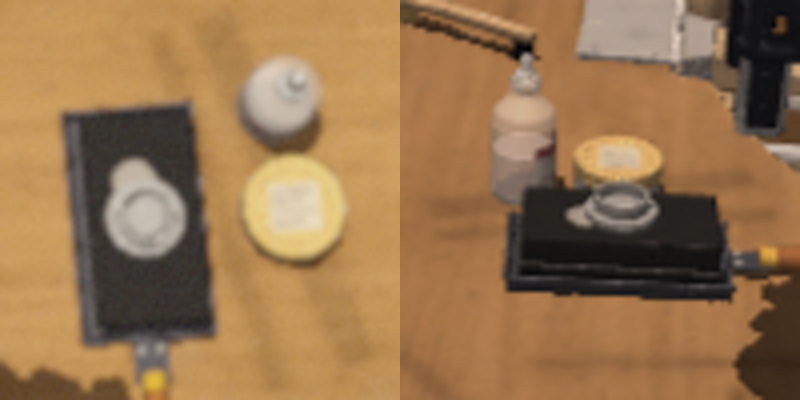

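The last view shows everything in place: block in the pan, plate at (145,213) with the bezel concentric on the seat, tin at (293,208) right of the pan, and flux upright behind it. Handing in.

```bash
python3 -c "
from h import *
print(order.job_done())"
```

```text
the job is handed in; nothing more can be done
None
```

The soldering job is laid out as asked and handed in at about 46 s; the last camera view showed all five pieces in place, but the hand-in gave no verdict.

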